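Balance a filled candle tin in the garage workshop

ROBOT

A 6-joint arm with a two-finger parallel gripper is mounted at the origin on the work surface. World frame = base frame: x ahead of the robot, y to its left, z up, the work surface at z = 0. Lengths are in mm, angles in rad, forces in N, time in s.
With the tool pointing down it reaches from about 350 to 850 mm from the base axis. Payload 8.1 kg.
Tool frame: the origin (TCP) lies at the very end of the fingers, on their centre line; the grasp point (between the pads) lies 19 mm behind it; x points along the fingers, z is the direction in which the jaws open and shut, and the axes are right-handed (so a half turn about x gives the same grasp; the last joint's range is limited). The gripper opens to 85 mm and grips with 20 to 120 N. Pads are 22 mm wide; open, the fingers measure 114 mm over their backs; the gripper's body (76 mm by 85 mm) begins 54 mm behind the grasp point. The pads swing forward as they close: fully open they stand 13 mm farther back than shut.
Start: joints at [-1.213, 0.13, 1.488, -0, 1.523, -0.085], TCP at [257.102, -542.129, 195.892] pointing down, gripper open.
Joint ranges: [-2.96, 2.96], [-0.89, 2.26], [0.02, 2.5], [-1.34, 4.48], [0, 2.73], [-2.66, 2.66]. Speed limits (rad/s): [2.39, 2.39, 2.79, 3.14, 3.14, 3.14].

INTERFACE

Orientations are given as a unit quaternion [w, x, y, z].
In Python, from rig import arm, camera gives the robot as it stands. The module is installed in compiled form; this text tells all that it offers.
- The arm moves only by the tool carry_out, never from a script. Its argument "targets" is a list of rows, each an object with "delta_pos": the shift along the world's x, y, z in units of 50 mm (1.0 is 50 mm), a list of three; "rotation": the turn, a rotation vector about the world's x, y, z in units of 6 degrees (1.0 is 6 degrees), a list of three. In form: [{"delta_pos": [dx, dy, dz], "rotation": [wx, wy, wz]}, ...]. A call has exactly 8 rows; each row is the pose to reach, as a shift and turn from the pose commanded when the call began; what a row does not reach only later rows make up. A row lasts 1/8 s, in which the tool goes at most 62.5 mm and 10.7 degrees, less where a joint would pass 70% of its speed; a pose out of reach is approached as far as the arm can. A call with a gripper value outside its range is refused whole. "grip" is the finger opening in mm, from 0 to 85.4, set as the call begins (left out, the last holds). The fingers move at their own pace and stop on an object; the grip force is fixed at half the most. Time passes only in rows, so rows that repeat a pose let the fingers close, or fill a call up. It gives the time, the measured TCP pose, the force and the opening at its end, in the units of the state.
- arm.get_obs(): the state, without advancing time (a new reading comes with each control period).
- camera(name): name is "scene" or "top" or "wrist"; returns a dict with "color" (420x560x3 uint8, blue, green, red), "fx", "fy", "cx", "cy" (pixels), "eye" and "rotation" of the camera in the world. Camera axes: x right, y up, looking along -z (the intrinsics and any distortion apply to the point x, -y, -z); pixel columns grow to the right and rows downward; lengths in mm; the calibration is good to about 2 mm. A picture is of the moment at which its call begins. There is no depth.
- arm.sign_off(): hands the job in, once; it reports no verdict.
The state is a dict: "t": time; "joints": joint angles; "joint_vel": joint speeds; "tau": joint torques, N m; "ee_pos": TCP position; "ee_rot": TCP orientation; "wrist_force": force on the tool from outside, world axes, zero at the start; "ft_torque": the same for the moment, N m; "width": finger opening in mm.
Only numpy, scipy, OpenCV 4.12 (cv2) and the standard library are available. Lean on these libraries where they do the work, as an engineer would, in place of code of your own. Each camera call takes 0.05 s, during which the arm holds its last target. There are 200 camera calls.

TASK

The filled candle tin on the balance should weigh 600 g. Check it: from the weights on the bench (blue 500 g, red 200 g, yellow 100 g) choose those that make up 600 g and set them gently, upright and beside each other, on the empty pan, so that the beam floats level. Leave the weight that is not needed where it stands.

Things in the scene. Friction and masses are not known exactly. Their poses are not given: they have to be found in the camera images.
- weight_500: 500 g weight: upright dark steel cylinder with a wide blue band and blue top, 44 mm diameter, 56 mm tall, standing on the bench (z = 0). Origin: centre of its underside, z axis up.
- weight_200: 200 g weight: upright dark steel cylinder with a wide red band and red top, 36 mm diameter, 46 mm tall, standing on the bench. Origin: centre of its underside, z axis up. Also near by: a small amber bottle (44 mm wide, 90 tall), a white cup (72 wide, 85 tall), and on the other pan the tin (92 mm wide, 82 mm tall with its wick).
- weight_100: 100 g weight: upright dark steel cylinder with a wide yellow band and yellow top, 28 mm diameter, 38 mm tall, standing on the bench. Origin: centre of its underside, z axis up.
- weight_pan_floor (a point): Centre of the upper face of the balance's empty pan: flat round aluminium plate, 160 mm wide, rim 3 mm high, always horizontal, moves only up and down. z up, y along the beam to the tin's pan (320 mm off), x across. Floor 122 mm above the bench at the start (top stop, kept until the load is within about 50 g), 104 level, 86 lowest. The load's place on the pan does not matter; it settles in 2 s.
There are look-alikes about, which are no part of the job. What is shaped like the weight_500 but green or purple is not meant.

How it is judged (in metres and radians):
At the end, for the whole second after the job is handed in: 500 g and 100 g weights upright (10 degrees), at rest, released, on the pan floor (centres within 70 mm of its centre, bases within 10 mm of its floor); pan at its level height, 104 mm above the bench within 7 mm; 200 g weight within 30 mm of its start (height (world z) of weight_pan_floor between 0.097 and 0.111 m and horizontal distance between each of weight_500, weight_100 and weight_pan_floor below 0.07 m and z of weight_500 in the frame of weight_pan_floor between -0.005 and 0.01 m and z of weight_100 in the frame of weight_pan_floor between -0.005 and 0.01 m and angle between each of weight_500, weight_100's own z axis and vertical below 0.17 rad and linear speed of each of weight_500, weight_100 below 0.03 m/s and distance of weight_200 from where it was at the start of the episode below 0.03 m); the robot touches nothing.
It fails at once if a needed weight is dropped (falls free faster than 0.9 m/s, about 40 mm) ((linear speed of weight_500 above 0.9 m/s and contact force between the fingers and weight_500 below 0.1 N) or (linear speed of weight_100 above 0.9 m/s and contact force between the fingers and weight_100 below 0.1 N)).
It fails at once if the 200 g weight is displaced by more than 30 mm (distance of weight_200 from where it was at the start of the episode above 0.03 m).
It also fails if it takes over 64 s, if anything falls off the work surface, if the arm or the gripper's body presses on something with over 40 N, if the wrist force passes 120 N, or if a joint passes its speed limit or range.

## Working session

There is one attempt and no reset: what is moved stays moved. The work goes in short steps, Python scripts to look and compute and a tool call to move; the robot and the scene stay as the last step left them, time stands still between calls to the robot, and variables do not carry over. Pictures are saved under pics/ and viewed, about 8 in all and at most 12, crops included, and the job is handed in when it is done.

Besides the shell and the picture viewer there is one more tool, called after "Request:" by a JSON object that holds its "method" and its "body", one argument or row to a line. carry_out: Moves the arm, as the interface text tells. Its arguments: {"type":"object","properties":{"targets":{"type":"array","items":{"type":"object","properties":{"delta_pos":{"type":"array","items":{"type":"number"}},"rotation":{"type":"array","items":{"type":"number"}}}}},"grip":{"type":"number"}},"required":["targets"]}

```bash
mkdir -p pics; python3 - <<'E'
from rig import arm,camera
import cv2
o=arm.get_obs();print(o)
for n in("scene","top"):
    c=camera(n);cv2.imwrite(f"pics/{n}0.png",c["color"]);print(n,{k:c[k] for k in c if k!="color"})
E
```

```text
{'t': 0.0, 'joints': array([-1.21340928e+00,  1.31170200e-01,  1.48930533e+00, -1.73491857e-05,
        1.52295481e+00, -8.53753854e-02]), 'joint_vel': array([ 0.00152178, -0.00158139,  0.00081333,  0.00156023, -0.00061259,
        0.00112767]), 'tau': array([-3.42043886e-04, -5.69400001e+01, -5.00559032e+01, -1.33652488e-04,
        1.46425003e-02, -4.11229962e-05]), 'ee_pos': array([ 256.87507394, -541.55572005,  194.82476348]), 'ee_rot': array([ 0.59706495,  0.37839647,  0.5981073 , -0.37762046]), 'wrist_force': array([-0.24244701,  0.39264382,  0.81761241]), 'ft_torque': array([ 0.05032454,  0.04440606, -0.0507261 ]), 'width': 85.6195198725451}
scene {'fx': 499.93857411944094, 'fy': 499.93857411944094, 'cx': 281.1495752813923, 'cy': 210.60834216336124, 'eye': array([ 803.31586107, -785.39596423,  597.92718416]), 'rotation': array([0.86698968, 0.43492288, 0.10151091, 0.22105771])}
top {'fx': 462.15320282180306, 'fy': 462.15320282180306, 'cx': 273.8416182184699, 'cy': 208.30431242075935, 'eye': array([ 472.42459196, -219.31160576,  854.99920772]), 'rotation': array([-0.70384955, -0.03697826,  0.00482603,  0.70936953])}
```

View pics/scene0.png

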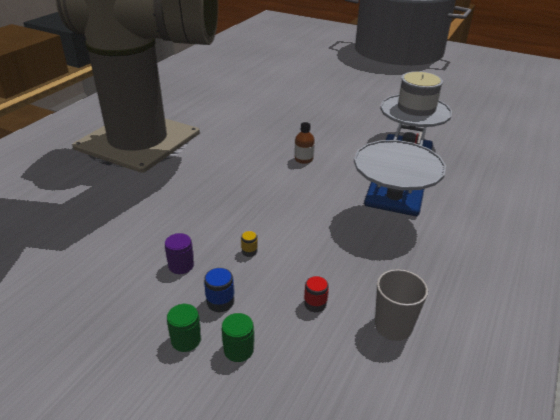

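View pics/top0.png

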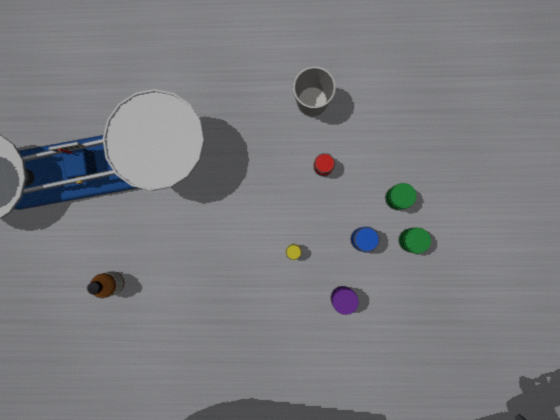

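The top view shows the candidates for the 500 g weight: blue (366,239), green (402,196) and (416,241), and purple (345,300). Blue fits the description. Yellow is at (293,252), red at (324,164) and the empty pan at (153,140). Next I'll measure these and confirm in a crop.

```bash
cat > h.py <<'E'
import cv2,numpy as np
from scipy.spatial.transform import Rotation as R
def ray(c,u,v):
    q=c["rotation"];r=R.from_quat([q[1],q[2],q[3],q[0]])
    return r.apply([(u-c["cx"])/c["fx"],-(v-c["cy"])/c["fy"],-1])
def onz(c,u,v,z):
    d=ray(c,u,v);e=np.array(c["eye"]);return e+d*(z-e[2])/d[2]
HUE={"blue":(105,125),"red":(0,6),"yellow":(18,32),"green":(50,75),"purple":(130,150)}
def blobs(c,col,roi=None,vmin=60):
    h=cv2.cvtColor(c["color"],cv2.COLOR_BGR2HSV);a,b=HUE[col]
    m=cv2.inRange(h,(a,120,vmin),(b,255,255))
    k,l,s,ce=cv2.connectedComponentsWithStats(m)
    return [(ce[i].round(1),s[i].tolist()) for i in range(1,k) if s[i][4]>60]
E
python3 - <<'E'
from rig import arm,camera
from h import *
c=camera("top")
T={"blue":56,"red":46,"yellow":38,"green":56,"purple":56}
for k in T:
    for ce,s in blobs(c,k,vmin=90): print(k,ce,s,onz(c,*ce,T[k]).round(1))
# pan: bright
g=c["color"].min(2);m=(g>175).astype(np.uint8)
k,l,s,ce=cv2.connectedComponentsWithStats(m)
for i in range(1,k):
    if s[i][4]>2000: print("pan",ce[i],s[i],onz(c,*ce[i],122))
for u,v in [(153,140)]: print(onz(c,u,v,122))
cv2.imwrite("pics/crop.png",cv2.resize(c["color"][140:330,260:450],None,fx=3,fy=3,interpolation=cv2.INTER_CUBIC))
E
```

```text
blue [ 86.9 139.4] [66, 136, 37, 8, 96] [646.  149.7  56. ]
blue [ 95.8 147.6] [87, 145, 17, 6, 61] [631.  133.2  56. ]
blue [ 71.1 164.8] [54, 153, 32, 27, 541] [600.8 177.5  56. ]
blue [ 93.4 189.9] [61, 182, 70, 17, 447] [555.5 136.3  56. ]
blue [366.4 238.8] [355, 227, 24, 24, 446] [ 466.2 -341.3   56. ]
red [324.2 162.7] [314, 154, 20, 18, 270] [ 599.9 -271.7   46. ]
yellow [293.3 251.5] [286, 244, 15, 15, 172] [ 444.5 -216.1   38. ]
green [403.2 195.3] [391, 183, 25, 25, 485] [ 540.2 -405.2   56. ]
green [417.8 240.1] [405, 228, 26, 25, 494] [ 463.4 -428.1   56. ]
purple [345.1 301.3] [332, 290, 26, 24, 495] [ 360.3 -303.4   56. ]
[628.90439358   9.65607906 122.        ]
```

View pics/crop.png

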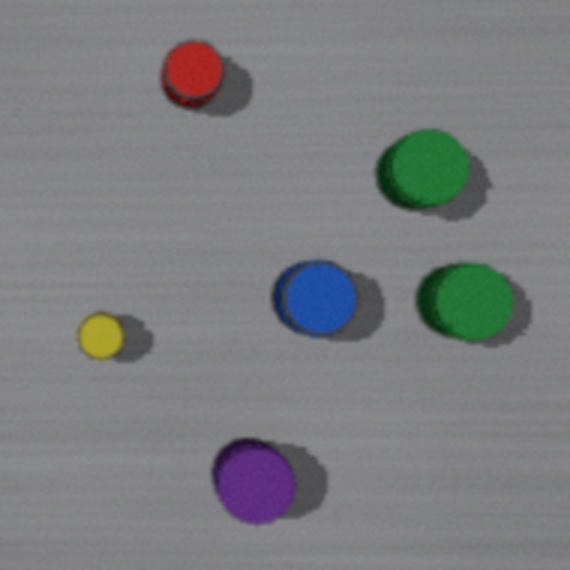

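The crop confirms one blue-topped weight at crop (318,298), with two greens and a purple around it as look-alikes. It is at (466,-341). Yellow is at (444,-216) and the pan centre is about (629,10). I'll go above blue, keeping the tool yaw (jaw axis at -65°, clear of the greens).

Request:
{"method": "carry_out", "body": {
  "targets": [
    {"delta_pos":[0.4,0.4,0],"rotation":[0,0,0]},
    {"delta_pos":[1.2,1.15,0],"rotation":[0,0,0]},
    {"delta_pos":[2,1.92,-0.2],"rotation":[0,0,0]},
    {"delta_pos":[2.8,2.7,-0.4],"rotation":[0,0,0]},
    {"delta_pos":[3.5,3.4,-0.6],"rotation":[0,0,0]},
    {"delta_pos":[4,3.85,-0.8],"rotation":[0,0,0]},
    {"delta_pos":[4.18,4.02,-0.9],"rotation":[0,0,0]},
    {"delta_pos":[4.18,4.02,-0.9],"rotation":[0,0,0]}
  ],
  "grip": 68
}}

```text
t: 1.15
ee_pos: [465.9, -340.7, 150.3]
ee_rot: [0.597, 0.378, 0.598, -0.378]
wrist_force: [-0.5, 0.2, -0.2]
width: 68.4
```

```bash
python3 - <<'E'
from rig import arm,camera
from h import *
c=camera("wrist");cv2.imwrite("pics/w1.png",c["color"])
o=arm.get_obs();print(o["t"],o["ee_pos"],o["width"],c["eye"])
for k,z in(("blue",56),("yellow",38)):
    for ce,s in blobs(c,k,vmin=50): print(k,ce,s,onz(c,*ce,z).round(1))
E
```

```text
1.2 [ 465.57279759 -341.58380663  150.77712373] 67.48954451008622 [ 530.33655322 -311.04294712  329.26691336]
blue [279.7 177.9] [257, 171, 47, 27, 258] [ 487.7 -332.5   56. ]
blue [280.2 200.7] [259, 180, 43, 42, 1380] [ 468.7 -342.1   56. ]
yellow [166.5 156. ] [147, 145, 28, 29, 246] [ 457.5 -228.1   38. ]
yellow [150.6 161. ] [138, 148, 26, 27, 552] [ 446.6 -216.    38. ]
```

View pics/w1.png

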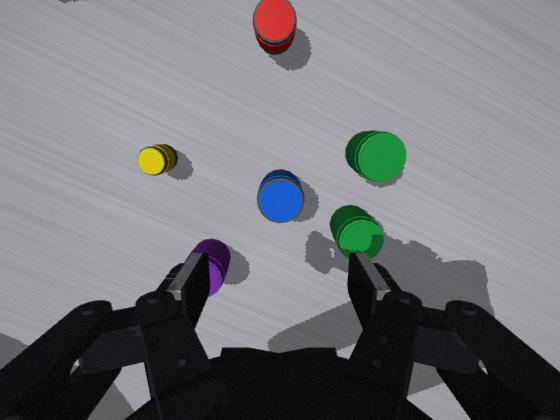

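The wrist view shows blue at (280,201) centred ahead of the fingers. Its estimate is (468,-342), which agrees with the top view. The greens and the purple are clear of the jaw line. Descending.

Request:
{"method": "carry_out", "body": {
  "targets": [
    {"delta_pos":[0.03,-0.01,-0.4],"rotation":[0,0,0]},
    {"delta_pos":[0.03,-0.01,-0.9],"rotation":[0,0,0]},
    {"delta_pos":[0.03,-0.01,-1.4],"rotation":[0,0,0]},
    {"delta_pos":[0.03,-0.01,-1.9],"rotation":[0,0,0]},
    {"delta_pos":[0.03,-0.01,-2.3],"rotation":[0,0,0]},
    {"delta_pos":[0.03,-0.01,-2.6],"rotation":[0,0,0]},
    {"delta_pos":[0.03,-0.01,-2.7],"rotation":[0,0,0]},
    {"delta_pos":[0.03,-0.01,-2.7],"rotation":[0,0,0]}
  ]
}}

```text
t: 2.2
ee_pos: [467.7, -341.8, 16.0]
ee_rot: [0.598, 0.378, 0.598, -0.378]
wrist_force: [0.8, -0.1, 0.3]
width: 68.0
```

Request:
{"method": "carry_out", "body": {
  "targets": [
    {"delta_pos":[0,0,0],"rotation":[0,0,0]},
    {"delta_pos":[0,0,0],"rotation":[0,0,0]},
    {"delta_pos":[0,0,0],"rotation":[0,0,0]},
    {"delta_pos":[0,0,0],"rotation":[0,0,0]},
    {"delta_pos":[0,0,0],"rotation":[0,0,0]},
    {"delta_pos":[0,0,0],"rotation":[0,0,0]},
    {"delta_pos":[0,0,0],"rotation":[0,0,0]},
    {"delta_pos":[0,0,0],"rotation":[0,0,0]}
  ],
  "grip": 36
}}

```text
t: 3.2
ee_pos: [471.1, -344.6, 20.8]
ee_rot: [0.601, 0.377, 0.594, -0.378]
wrist_force: [-0.5, 1.0, 17.1]
width: 36.1
```

The fingers closed past 44 mm and there is an upward force of 17 N, so this is not a normal grasp. Looking before going on.

```bash
python3 - <<'E'
from rig import arm,camera
from h import *
c=camera("wrist");s=camera("scene")
o=arm.get_obs();print(o["t"],o["ee_pos"],o["width"],o["wrist_force"],o["ft_torque"])
a=cv2.resize(c["color"],(480,360));b=cv2.resize(s["color"][200:400,120:360],(480,400))
cv2.imwrite("pics/w2.png",c["color"]);cv2.imwrite("pics/s2.png",cv2.resize(s["color"][180:390,120:400],None,fx=2.5,fy=2.5))
E
```

```text
3.3 [ 471.01912121 -344.58904655   20.72418506] 35.92870560271657 [-0.1619758  -0.29775832 17.4347774 ] [-0.2388758  -0.08847797  0.00357149]
```

View pics/w2.png

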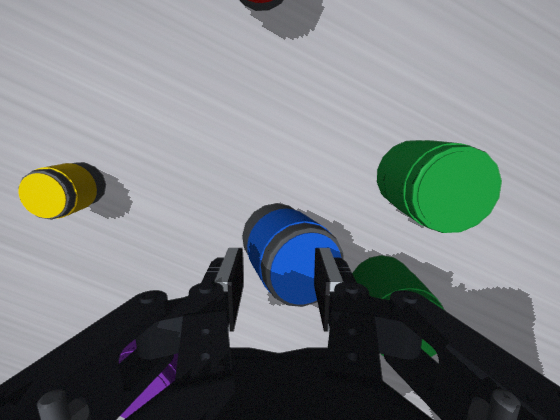

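View pics/s2.png

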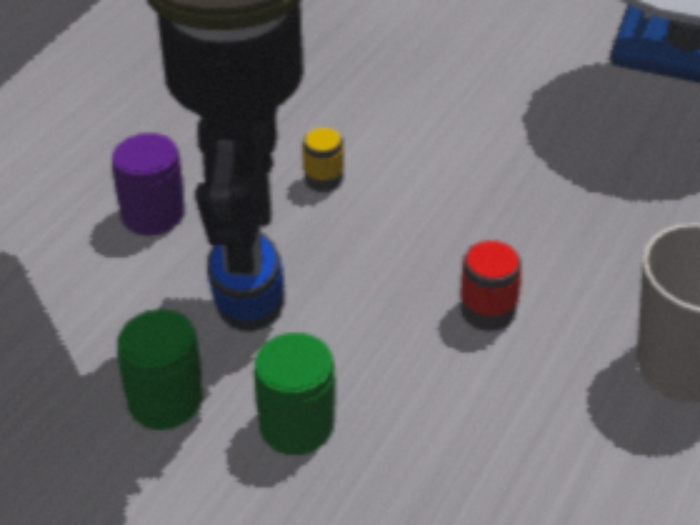

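```bash
cat >> h.py <<'E'
def proj(c,p):
    q=c["rotation"];r=R.from_quat([q[1],q[2],q[3],q[0]])
    x=r.inv().apply(np.array(p)-c["eye"]);return np.array([c["cx"]-c["fx"]*x[0]/x[2],c["cy"]+c["fy"]*x[1]/x[2]]).round(0)
E
python3 - <<'E'
from rig import arm,camera
from h import *
c=camera("wrist");s=camera("scene");o=arm.get_obs();p=o["ee_pos"];print(c["eye"],p)
j=np.array([.428,-.904,0])
for n,q in(("tcp",p),("tip+",p+j*18),("tip-",p-j*18),("blue0",[467,-342,0]),("blue56",[467,-342,56]),("green56",[463.4,-428.1,56]),("yel38",[445,-216,38])):
    print(n,proj(c,q),"scene crop",(proj(s,q)-[120,180])*2.5)
for k,z in(("blue",56),("green",56),("yellow",38)):
    for n,cc in(("w",c),("s",s)):
        for ce,st in blobs(cc,k,vmin=70): print(k,n,ce,st,onz(cc,*ce,z).round(1))
E
```

```text
[ 534.10770461 -313.78188062  200.05915149] [ 471.02777331 -344.60199144   20.74075196]
tcp [277. 240.] scene crop [252.5 287.5]
tip+ [306. 240.] scene crop [247.5 310. ]
tip- [248. 240.] scene crop [255.  267.5]
blue0 [271. 233.] scene crop [250. 305.]
blue56 [269. 270.] scene crop [245.  242.5]
green56 [407. 335.] scene crop [155. 335.]
yel38 [ 43. 198.] scene crop [322.5 137.5]
blue w [271.6 232.9] [247, 209, 84, 84, 1665] [ 485.9 -334.4   56. ]
blue w [298.6 267. ] [270, 233, 72, 72, 2982] [ 474.9 -355.    56. ]
blue s [395.8 197.7] [367, 182, 56, 30, 722] [640.1  -4.6  56. ]
blue s [217.2 286.8] [204, 274, 27, 22, 245] [ 477.3 -360.    56. ]
green w [444.7 182.6] [378, 141, 123, 92, 7964] [ 544.8 -398.9   56. ]
green w [421.1 291.9] [399, 288, 42, 16, 69] [ 489.7 -420.7   56. ]
green w [427.7 348.3] [421, 339, 16, 18, 126] [ 460.9 -443.6   56. ]
green s [237.3 325.2] [222, 313, 31, 26, 607] [ 542.6 -407.5   56. ]
yellow w [ 77.1 184. ] [36, 163, 61, 56, 1121] [ 460.5 -230.7   38. ]
yellow w [ 41.8 195. ] [18, 173, 48, 45, 1665] [ 446.4 -215.2   38. ]
yellow s [36.9 90.1] [0, 66, 90, 45, 405] [-366.7   28.3   38. ]
yellow s [248.6 235.4] [242, 231, 14, 10, 114] [ 444.7 -216.    38. ]
yellow s [249.1 245.9] [241, 239, 16, 13, 132] [ 459.8 -239.5   38. ]
```

```bash
python3 - <<'E'
import cv2,numpy as np
a=cv2.imread("pics/w2.png")[190:350,200:360]
b=cv2.imread("pics/s2.png")[100:340,120:360]
f=lambda i:cv2.convertScaleAbs(cv2.resize(i,(400,400),interpolation=cv2.INTER_CUBIC),alpha=1.8,beta=25)
cv2.imwrite("pics/z2.png",np.hstack([f(a),f(b)]))
E
```

```text
(no output)
```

View pics/z2.png

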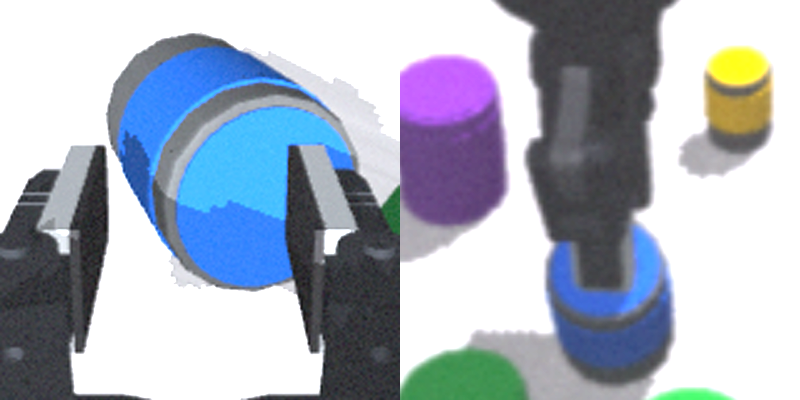

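The enlarged view shows the fingertips standing at the height of the weight's top. The right pad rests on top, and the weight is tilted about 15° toward the right. So the real fingertips are about 35-40 mm farther back than the reported TCP. I'll lift slowly so the weight settles back, then check that offset.

Request:
{"method": "carry_out", "body": {
  "targets": [
    {"delta_pos":[0,0,0.05],"rotation":[0,0,0]},
    {"delta_pos":[0,0,0.1],"rotation":[0,0,0]},
    {"delta_pos":[0,0,0.15],"rotation":[0,0,0]},
    {"delta_pos":[0,0,0.2],"rotation":[0,0,0]},
    {"delta_pos":[0,0,0.3],"rotation":[0,0,0]},
    {"delta_pos":[0,0,0.5],"rotation":[0,0,0]},
    {"delta_pos":[0,0,0.8],"rotation":[0,0,0]},
    {"delta_pos":[0,0,1.0],"rotation":[0,0,0]}
  ]
}}

```text
t: 4.4
ee_pos: [468.2, -342.2, 67.7]
ee_rot: [0.598, 0.378, 0.597, -0.378]
wrist_force: [0.9, 0.9, -0.0]
width: 36.0
```

Request:
{"method": "carry_out", "body": {
  "targets": [
    {"delta_pos":[0,0,0.2],"rotation":[0,0,0]},
    {"delta_pos":[0,0,0.5],"rotation":[0,0,0]},
    {"delta_pos":[0,0,1.0],"rotation":[0,0,0]},
    {"delta_pos":[0,0,1.5],"rotation":[0,0,0]},
    {"delta_pos":[0,0,1.7],"rotation":[0,0,0]},
    {"delta_pos":[0,0,1.7],"rotation":[0,0,0]},
    {"delta_pos":[0,0,1.7],"rotation":[0,0,0]},
    {"delta_pos":[0,0,1.7],"rotation":[0,0,0]}
  ],
  "grip": 66
}}

```text
t: 5.4
ee_pos: [467.0, -341.1, 149.5]
ee_rot: [0.597, 0.378, 0.598, -0.378]
wrist_force: [0.9, -0.5, 0.4]
width: 66.1
```

```bash
python3 - <<'E'
from rig import arm,camera
from h import *
c=camera("wrist");s=camera("scene");t=camera("top");cv2.imwrite("pics/w3.png",c["color"])
o=arm.get_obs();p=o["ee_pos"];print(o["t"],p,o["width"],c["fx"],c["eye"])
from scipy.spatial.transform import Rotation
j=np.array([.428,-.904,0])
for z in(0,20,30,40,50): print(z,proj(c,p+j*33+[0,0,z]),proj(c,p-j*33+[0,0,z]), "scene",proj(s,p+j*33+[0,0,z]))
for k,z in(("blue",56),("yellow",38),("red",46)):
    for n,cc in(("w",c),("s",s),("t",t)):
        for ce,st in blobs(cc,k,vmin=80): print(k,n,ce,st,onz(cc,*ce,z).round(1))
im=np.hstack([cv2.resize(c["color"],(480,360)),cv2.resize(s["color"][170:350,140:300],(320,360))])
cv2.imwrite("pics/z3.png",im)
E
```

```text
5.55 [ 467.27975695 -341.38162688  150.15641594] 66.00530519634184 304.4294512475092 [ 531.5617058  -311.6454863   328.54769493]
0 [330. 241.] [225. 240.] scene [211. 244.]
20 [336. 254.] [219. 253.] scene [210. 233.]
30 [339. 262.] [215. 261.] scene [209. 227.]
40 [343. 270.] [211. 270.] scene [209. 221.]
50 [348. 280.] [207. 280.] scene [208. 215.]
blue w [276.3 179. ] [256, 172, 47, 26, 198] [ 486.6 -330.5   56. ]
blue w [279.  201.5] [258, 181, 43, 42, 1389] [ 468.7 -341.7   56. ]
blue s [371.6 188.6] [367, 182, 10, 14, 72] [589.8   1.7  56. ]
blue s [381.6 191.1] [376, 186, 11, 10, 78] [609.5   3.1  56. ]
blue s [414.1 199.6] [405, 189, 18, 22, 288] [672.    6.4  56. ]
blue s [217.9 276.6] [205, 268, 27, 18, 376] [ 466.1 -341.5   56. ]
blue t [ 75.1 141.6] [42, 136, 60, 15, 140] [642.4 171.1  56. ]
blue t [ 95.5 147.5] [86, 145, 17, 6, 64] [631.2 133.8  56. ]
blue t [ 71.2 164.5] [53, 152, 33, 28, 601] [601.3 177.3  56. ]
blue t [ 93.7 189.9] [61, 181, 73, 19, 566] [555.4 135.8  56. ]
yellow w [160.3 154.3] [146, 145, 22, 30, 84] [ 457.9 -222.7   38. ]
yellow w [149.5 162. ] [137, 149, 26, 27, 552] [ 446.6 -215.9   38. ]
yellow s [66.9 77.2] [47, 68, 45, 20, 182] [-366.5  132.1   38. ]
yellow s [21.6 96.7] [0, 83, 51, 27, 263] [-366.7  -20.7   38. ]
yellow s [248.6 235.4] [242, 231, 14, 10, 114] [ 444.7 -216.    38. ]
yellow s [248.4 245.7] [241, 239, 16, 13, 100] [ 458.5 -239.6   38. ]
yellow t [293.4 251.5] [286, 244, 15, 16, 174] [ 444.5 -216.2   38. ]
red w [272.8  19.3] [254, 0, 39, 41, 1318] [ 603.3 -271.9   46. ]
red w [271.6  40.3] [252, 26, 43, 22, 101] [ 588.9 -277.6   46. ]
red s [316.6 283.4] [306, 276, 21, 16, 236] [ 600.8 -271.9   46. ]
red t [324.1 162.9] [315, 154, 19, 21, 272] [ 599.6 -271.5   46. ]
```

View pics/z3.png

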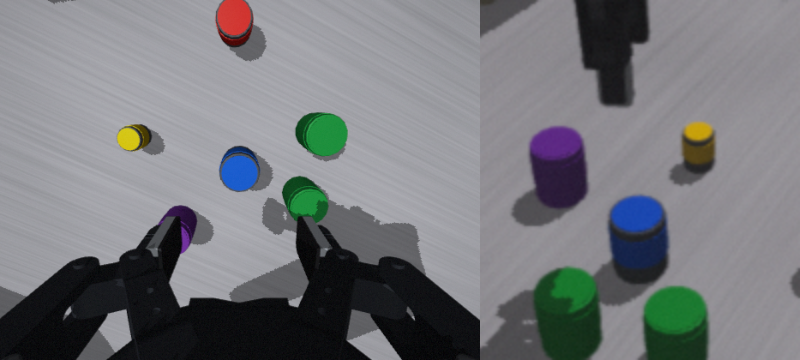

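Blue is upright again at (467,-342). The tips seen in both views lie about 38 mm above the reported TCP at 66 mm open, with no sideways error. I'll descend by that much more, in two stages with a force check.

Request:
{"method": "carry_out", "body": {
  "targets": [
    {"delta_pos":[0,0,-0.5],"rotation":[0,0,0]},
    {"delta_pos":[0,0,-1.0],"rotation":[0,0,0]},
    {"delta_pos":[0,0,-1.6],"rotation":[0,0,0]},
    {"delta_pos":[0,0,-2.1],"rotation":[0,0,0]},
    {"delta_pos":[0,0,-2.4],"rotation":[0,0,0]},
    {"delta_pos":[0,0,-2.7],"rotation":[0,0,0]},
    {"delta_pos":[0,0,-2.9],"rotation":[0,0,0]},
    {"delta_pos":[0,0,-3.0],"rotation":[0,0,0]}
  ]
}}

```text
t: 6.55
ee_pos: [467.6, -341.7, 0.6]
ee_rot: [0.598, 0.378, 0.598, -0.378]
wrist_force: [0.4, 0.4, 0.8]
width: 66.0
```

```bash
python3 - <<'E'
from rig import arm,camera
from h import *
c=camera("wrist");s=camera("scene")
o=arm.get_obs();p=o["ee_pos"];print(o["t"],p,o["width"],o["wrist_force"])
f=lambda i:cv2.convertScaleAbs(cv2.resize(i,(400,400),interpolation=cv2.INTER_CUBIC),alpha=1.6,beta=20)
cv2.imwrite("pics/z4.png",np.hstack([f(c["color"][160:380,170:390]),f(s["color"][220:320,160:260])]))
j=np.array([.428,-.904,0])
for z in(0,30,36,42): print(z,((proj(c,p+j*33+[0,0,z])-[170,160])*400/220).round(),((proj(c,p-j*33+[0,0,z])-[170,160])*400/220).round(),((proj(s,p+j*33+[0,0,z])-[160,220])*4+[400,0]))
E
```

```text
6.65 [ 467.53895137 -341.54546193    0.64715836] 66.02368078699207 [ 0.01813274 -0.83289746 -0.44074725]
0 [289. 147.] [ 98. 145.] [632. 392.]
30 [305. 184.] [ 82. 184.] [624. 340.]
36 [309. 193.] [ 76. 193.] [624. 328.]
42 [315. 204.] [ 73. 204.] [624. 316.]
```

View pics/z4.png

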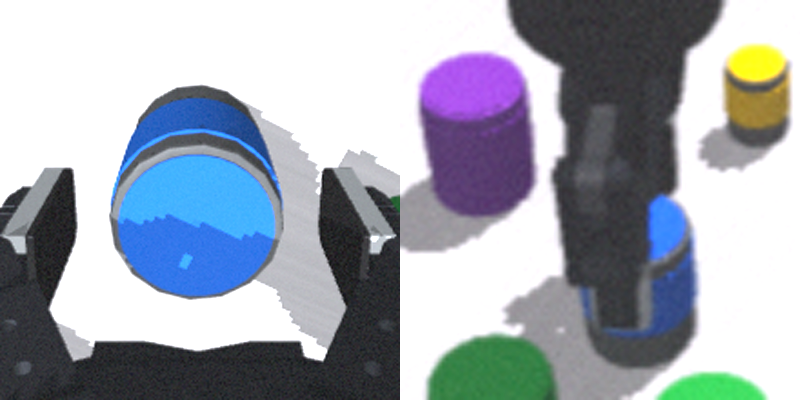

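Both pads now straddle the weight evenly, with the tips at about z = 37. I'll go 18 mm lower and close.

Request:
{"method": "carry_out", "body": {
  "targets": [
    {"delta_pos":[0,0,-0.1],"rotation":[0,0,0]},
    {"delta_pos":[0,0,-0.2],"rotation":[0,0,0]},
    {"delta_pos":[0,0,-0.3],"rotation":[0,0,0]},
    {"delta_pos":[0,0,-0.36],"rotation":[0,0,0]},
    {"delta_pos":[0,0,-0.36],"rotation":[0,0,0]},
    {"delta_pos":[0,0,-0.36],"rotation":[0,0,0]},
    {"delta_pos":[0,0,-0.36],"rotation":[0,0,0]},
    {"delta_pos":[0,0,-0.36],"rotation":[0,0,0]}
  ]
}}

```text
t: 7.65
ee_pos: [467.7, -341.7, -17.0]
ee_rot: [0.598, 0.378, 0.598, -0.378]
wrist_force: [0.3, 0.0, 0.3]
width: 66.1
```

Request:
{"method": "carry_out", "body": {
  "targets": [
    {"delta_pos":[0,0,0],"rotation":[0,0,0]},
    {"delta_pos":[0,0,0],"rotation":[0,0,0]},
    {"delta_pos":[0,0,0],"rotation":[0,0,0]},
    {"delta_pos":[0,0,0],"rotation":[0,0,0]},
    {"delta_pos":[0,0,0],"rotation":[0,0,0]},
    {"delta_pos":[0,0,0],"rotation":[0,0,0]},
    {"delta_pos":[0,0,0],"rotation":[0,0,0]},
    {"delta_pos":[0,0,0],"rotation":[0,0,0]}
  ],
  "grip": 30
}}

```text
t: 8.65
ee_pos: [467.8, -341.7, -16.8]
ee_rot: [0.598, 0.378, 0.597, -0.378]
wrist_force: [-0.9, 2.3, 5.1]
width: 42.9
```

Width stalled at 43 mm, so the weight is held. Lifting 165 mm, then moving over the pan to (597,-5).

Request:
{"method": "carry_out", "body": {
  "targets": [
    {"delta_pos":[0,0,0.1],"rotation":[0,0,0]},
    {"delta_pos":[0,0,0.4],"rotation":[0,0,0]},
    {"delta_pos":[0,0,0.9],"rotation":[0,0,0]},
    {"delta_pos":[0,0,1.5],"rotation":[0,0,0]},
    {"delta_pos":[0,0,2.1],"rotation":[0,0,0]},
    {"delta_pos":[0,0,2.7],"rotation":[0,0,0]},
    {"delta_pos":[0,0,3.1],"rotation":[0,0,0]},
    {"delta_pos":[0,0,3.3],"rotation":[0,0,0]}
  ]
}}

```text
t: 9.65
ee_pos: [468.0, -342.0, 149.4]
ee_rot: [0.598, 0.378, 0.597, -0.378]
wrist_force: [0.8, 0.2, -5.2]
width: 42.9
```

Request:
{"method": "carry_out", "body": {
  "targets": [
    {"delta_pos":[0.1,0.25,0],"rotation":[0,0,0]},
    {"delta_pos":[0.3,0.75,0],"rotation":[0,0,0]},
    {"delta_pos":[0.55,1.4,0],"rotation":[0,0,0]},
    {"delta_pos":[0.85,2.2,0],"rotation":[0,0,0]},
    {"delta_pos":[1.15,3.0,0],"rotation":[0,0,0]},
    {"delta_pos":[1.4,3.6,0],"rotation":[0,0,0]},
    {"delta_pos":[1.55,4.0,0],"rotation":[0,0,0]},
    {"delta_pos":[1.6,4.15,0],"rotation":[0,0,0]}
  ]
}}

```text
t: 10.65
ee_pos: [547.0, -131.8, 146.2]
ee_rot: [0.597, 0.377, 0.599, -0.377]
wrist_force: [-0.4, 0.0, -5.2]
width: 43.1
```

Request:
{"method": "carry_out", "body": {
  "targets": [
    {"delta_pos":[0.1,0.25,0],"rotation":[0,0,0]},
    {"delta_pos":[0.3,0.75,0],"rotation":[0,0,0]},
    {"delta_pos":[0.5,1.25,0],"rotation":[0,0,0]},
    {"delta_pos":[0.7,1.8,0],"rotation":[0,0,0]},
    {"delta_pos":[0.9,2.3,0],"rotation":[0,0,0]},
    {"delta_pos":[0.97,2.52,0],"rotation":[0,0,0]},
    {"delta_pos":[0.99,2.58,0],"rotation":[0,0,0]},
    {"delta_pos":[0.99,2.58,0],"rotation":[0,0,0]}
  ]
}}

```text
t: 11.65
ee_pos: [596.9, -5.8, 147.7]
ee_rot: [0.597, 0.378, 0.598, -0.378]
wrist_force: [0.1, -0.3, -4.3]
width: 42.7
```

```bash
python3 - <<'E'
from rig import arm,camera
from h import *
c=camera("wrist");s=camera("scene");t=camera("top")
o=arm.get_obs();p=o["ee_pos"];print(o["t"],p,o["width"],o["wrist_force"],o["ft_torque"])
f=lambda i:cv2.resize(i,(400,400),interpolation=cv2.INTER_CUBIC)
cv2.imwrite("pics/z5.png",np.hstack([f(c["color"][10:410,80:480]),f(s["color"][90:250,320:480])]))
for q in([629,10,122],p+[0,0,20]): print((proj(c,q)-[80,10]),(proj(s,q)-[320,90])*2.5+[400,0])
E
```

```text
11.8 [596.92008617  -5.98021062 147.88609987] 42.60984479594233 [ 0.04837813  0.35417659 -4.7410881 ] [ 0.02453991 -0.05081967 -0.01948791]
[196. 167.] [595.  182.5]
[197. 244.] [555. 125.]
```

View pics/z5.png

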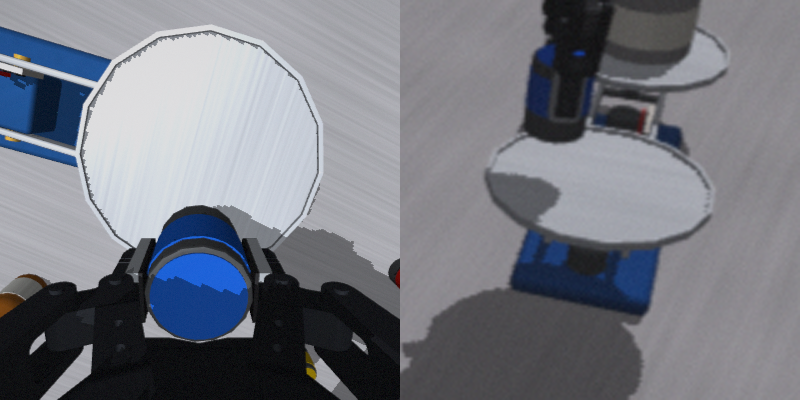

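```bash
python3 - <<'E'
from rig import arm,camera
from h import *
c=camera("wrist");s=camera("scene")
a=np.radians(np.arange(0,360,5))
for ctr in([629,10],[635,12]):
  P=np.array([[ctr[0]+80*np.cos(x),ctr[1]+80*np.sin(x),125] for x in a])
  w=np.array([proj(c,p) for p in P])-[80,10];q=(np.array([proj(s,p) for p in P])-[320,90])*2.5+[400,0]
  print(ctr,w.min(0),w.max(0),q.min(0),q.max(0))
E
```

```text
[629, 10] [76. 35.] [316. 275.] [485. 125.] [707.5 240. ]
[635, 12] [76. 23.] [318. 267.] [495. 125.] [717.5 240. ]
```

The rim prediction matches within about 4 mm, so the pan centre is near (632,9). The weight hangs upright, with its base about 43 mm above the pan floor. Lowering.

Request:
{"method": "carry_out", "body": {
  "targets": [
    {"delta_pos":[0,0,-0.15],"rotation":[0,0,0]},
    {"delta_pos":[0,0,-0.35],"rotation":[0,0,0]},
    {"delta_pos":[0,0,-0.55],"rotation":[0,0,0]},
    {"delta_pos":[0,0,-0.7],"rotation":[0,0,0]},
    {"delta_pos":[0,0,-0.78],"rotation":[0,0,0]},
    {"delta_pos":[0,0,-0.82],"rotation":[0,0,0]},
    {"delta_pos":[0,0,-0.84],"rotation":[0,0,0]},
    {"delta_pos":[0,0,-0.84],"rotation":[0,0,0]}
  ]
}}

```text
t: 12.9
ee_pos: [597.3, -5.2, 106.2]
ee_rot: [0.598, 0.378, 0.597, -0.378]
wrist_force: [-0.5, 0.4, -4.7]
width: 42.8
```

Request:
{"method": "carry_out", "body": {
  "targets": [
    {"delta_pos":[0,0,-0.01],"rotation":[0,0,0]},
    {"delta_pos":[0,0,-0.02],"rotation":[0,0,0]},
    {"delta_pos":[0,0,-0.03],"rotation":[0,0,0]},
    {"delta_pos":[0,0,-0.03],"rotation":[0,0,0]},
    {"delta_pos":[0,0,-0.03],"rotation":[0,0,0]},
    {"delta_pos":[0,0,-0.03],"rotation":[0,0,0]},
    {"delta_pos":[0,0,-0.03],"rotation":[0,0,0]},
    {"delta_pos":[0,0,-0.03],"rotation":[0,0,0]}
  ]
}}

```text
t: 13.9
ee_pos: [597.3, -5.2, 104.5]
ee_rot: [0.598, 0.378, 0.597, -0.378]
wrist_force: [-0.2, -0.0, 0.5]
width: 43.0
```

The wrist force went from -4.7 to 0.5 N, so the pan carries the weight. Opening, then lifting straight up.

Request:
{"method": "carry_out", "body": {
  "targets": [
    {"delta_pos":[0,0,0],"rotation":[0,0,0]},
    {"delta_pos":[0,0,0],"rotation":[0,0,0]},
    {"delta_pos":[0,0,0],"rotation":[0,0,0]},
    {"delta_pos":[0,0,0],"rotation":[0,0,0]},
    {"delta_pos":[0,0,0],"rotation":[0,0,0]},
    {"delta_pos":[0,0,0],"rotation":[0,0,0]},
    {"delta_pos":[0,0,0],"rotation":[0,0,0]},
    {"delta_pos":[0,0,0.05],"rotation":[0,0,0]}
  ],
  "grip": 64
}}

```text
t: 14.9
ee_pos: [596.9, -5.1, 106.8]
ee_rot: [0.597, 0.378, 0.598, -0.378]
wrist_force: [-0.1, 0.7, -0.5]
width: 64.4
```

Request:
{"method": "carry_out", "body": {
  "targets": [
    {"delta_pos":[0,0,0.15],"rotation":[0,0,0]},
    {"delta_pos":[0,0,0.35],"rotation":[0,0,0]},
    {"delta_pos":[0,0,0.6],"rotation":[0,0,0]},
    {"delta_pos":[0,0,0.9],"rotation":[0,0,0]},
    {"delta_pos":[0,0,1.2],"rotation":[0,0,0]},
    {"delta_pos":[0,0,1.4],"rotation":[0,0,0]},
    {"delta_pos":[0,0,1.5],"rotation":[0,0,0]},
    {"delta_pos":[0,0,1.5],"rotation":[0,0,0]}
  ]
}}

```text
t: 15.9
ee_pos: [597.2, -5.1, 182.1]
ee_rot: [0.598, 0.378, 0.597, -0.378]
wrist_force: [0.2, 0.4, -0.3]
width: 63.9
```

```bash
python3 - <<'E'
from rig import arm,camera
from h import *
s=camera("scene");t=camera("top");w=camera("wrist")
print(arm.get_obs()["ee_pos"])
for k,z,b in(("blue",178,0),("yellow",38,0)):
    for n,cc in(("w",w),("s",s),("t",t)):
        for ce,st in blobs(cc,k,vmin=80): print(k,n,ce,st,onz(cc,*ce,z).round(1))
E
```

```text
[596.67027056  -5.08010732 181.1018741 ]
blue w [135.2  66.8] [65, 36, 141, 60, 2914] [654.3 108.4 178. ]
blue w [59.8 80.1] [51, 74, 18, 13, 64] [629.8 144.1 178. ]
blue w [48.7 90.1] [42, 80, 12, 21, 74] [622.  148.4 178. ]
blue w [ 95.3 112.2] [10, 87, 126, 55, 2857] [621.7 121.5 178. ]
blue w [165.1 123.5] [134, 93, 54, 61, 1451] [633.   83.5 178. ]
blue w [ 95.2 145.2] [0, 114, 176, 60, 1563] [603.7 116.4 178. ]
blue w [273.3 201.7] [245, 191, 67, 41, 489] [617.7   7.4 178. ]
blue w [278.8 236.4] [248, 208, 62, 58, 2798] [598.5  -5.5 178. ]
blue s [382.7 134.4] [372, 129, 22, 11, 187] [596.7  -4.7 178. ]
blue s [371.5 188.5] [367, 182, 10, 13, 70] [ 637.7 -175.3  178. ]
blue s [381.7 190.9] [376, 186, 11, 10, 77] [ 653.1 -173.8  178. ]
blue s [414.  199.5] [405, 190, 18, 21, 283] [ 701.4 -171.7  178. ]
blue t [151.1 154. ] [139, 141, 25, 26, 521] [595.8  -5.1 178. ]
blue t [ 76.5 172.1] [70, 168, 16, 9, 111] [570.  108.4 178. ]
blue t [ 96.6 189.5] [66, 181, 67, 19, 540] [543.3  77.1 178. ]
yellow s [39.8 88.9] [0, 65, 91, 46, 470] [-366.4   37.7   38. ]
yellow s [248.7 235.3] [242, 231, 14, 9, 91] [ 444.7 -215.7   38. ]
yellow t [293.3 251.5] [286, 244, 15, 16, 178] [ 444.5 -216.1   38. ]
```

Blue stands upright on the pan at (597,-5), with all three views agreeing. Now to yellow at (445,-216).

Request:
{"method": "carry_out", "body": {
  "targets": [
    {"delta_pos":[-0.3,-0.4,0],"rotation":[0,0,0]},
    {"delta_pos":[-0.8,-1.1,0],"rotation":[0,0,0]},
    {"delta_pos":[-1.4,-1.95,0],"rotation":[0,0,0]},
    {"delta_pos":[-2.0,-2.8,0],"rotation":[0,0,0]},
    {"delta_pos":[-2.6,-3.6,0],"rotation":[0,0,0]},
    {"delta_pos":[-2.95,-4.1,-0.2],"rotation":[0,0,0]},
    {"delta_pos":[-3.04,-4.22,-0.4],"rotation":[0,0,0]},
    {"delta_pos":[-3.04,-4.22,-0.6],"rotation":[0,0,0]}
  ],
  "grip": 56
}}

```text
t: 17.05
ee_pos: [445.0, -215.9, 151.0]
ee_rot: [0.597, 0.378, 0.598, -0.378]
wrist_force: [-0.0, 0.7, -0.2]
width: 55.8
```

Request:
{"method": "carry_out", "body": {
  "targets": [
    {"delta_pos":[0,0,-0.3],"rotation":[0,0,0]},
    {"delta_pos":[0,0,-0.7],"rotation":[0,0,0]},
    {"delta_pos":[0,0,-1.2],"rotation":[0,0,0]},
    {"delta_pos":[0,0,-1.7],"rotation":[0,0,0]},
    {"delta_pos":[0,0,-2.1],"rotation":[0,0,0]},
    {"delta_pos":[0,0,-2.4],"rotation":[0,0,0]},
    {"delta_pos":[0,0,-2.4],"rotation":[0,0,0]},
    {"delta_pos":[0,0,-2.4],"rotation":[0,0,0]}
  ]
}}

```text
t: 18.05
ee_pos: [445.7, -216.2, 32.5]
ee_rot: [0.598, 0.378, 0.597, -0.378]
wrist_force: [0.6, 0.3, -0.4]
width: 55.9
```

```bash
python3 - <<'E'
from rig import arm,camera
from h import *
c=camera("wrist");s=camera("scene")
o=arm.get_obs();p=o["ee_pos"];print(o["t"],p,o["width"],o["wrist_force"])
for ce,st in blobs(c,"yellow",vmin=60): print(ce,st,onz(c,*ce,38).round(1))
print(proj(c,p+[0,0,37]))
f=lambda i:cv2.convertScaleAbs(cv2.resize(i,(400,400),interpolation=cv2.INTER_CUBIC),alpha=1.6,beta=20)
cv2.imwrite("pics/z6.png",np.hstack([f(c["color"][160:380,170:390]),f(s["color"][190:290,200:300])]))
E
```

```text
18.15 [ 445.96159937 -216.5560257    32.9463426 ] 56.17854801567272 [-0.50866938 -0.16818501  0.03044715]
[277.9 219. ] [255, 209, 47, 35, 450] [ 460.2 -209.9   38. ]
[278.1 242.4] [258, 224, 41, 38, 1242] [ 446.8 -216.5   38. ]
[278. 267.]
```

View pics/z6.png

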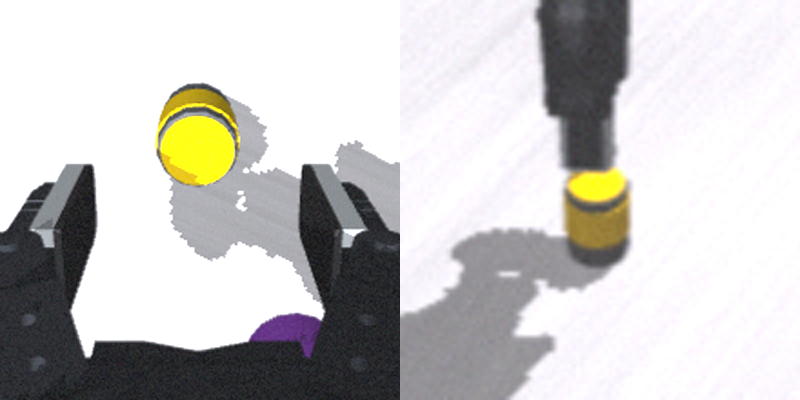

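Yellow is centred between the pads at left crop (198,148), and its position of (446,-216) matches the TCP. Descending 58 mm and gripping.

Request:
{"method": "carry_out", "body": {
  "targets": [
    {"delta_pos":[0,0,-0.2],"rotation":[0,0,0]},
    {"delta_pos":[0,0,-0.45],"rotation":[0,0,0]},
    {"delta_pos":[0,0,-0.7],"rotation":[0,0,0]},
    {"delta_pos":[0,0,-0.9],"rotation":[0,0,0]},
    {"delta_pos":[0,0,-1.05],"rotation":[0,0,0]},
    {"delta_pos":[0,0,-1.14],"rotation":[0,0,0]},
    {"delta_pos":[0,0,-1.16],"rotation":[0,0,0]},
    {"delta_pos":[0,0,-1.16],"rotation":[0,0,0]}
  ]
}}

```text
t: 19.15
ee_pos: [445.3, -216.3, -25.8]
ee_rot: [0.598, 0.378, 0.597, -0.378]
wrist_force: [0.2, -0.7, -0.1]
width: 56.1
```

Request:
{"method": "carry_out", "body": {
  "targets": [
    {"delta_pos":[0,0,0],"rotation":[0,0,0]},
    {"delta_pos":[0,0,0],"rotation":[0,0,0]},
    {"delta_pos":[0,0,0],"rotation":[0,0,0]},
    {"delta_pos":[0,0,0],"rotation":[0,0,0]},
    {"delta_pos":[0,0,0],"rotation":[0,0,0]},
    {"delta_pos":[0,0,0],"rotation":[0,0,0]},
    {"delta_pos":[0,0,0],"rotation":[0,0,0]},
    {"delta_pos":[0,0,0],"rotation":[0,0,0]}
  ],
  "grip": 16
}}

```text
t: 20.15
ee_pos: [445.6, -216.4, -25.5]
ee_rot: [0.598, 0.378, 0.597, -0.378]
wrist_force: [-0.1, 0.9, 6.3]
width: 25.9
```

Held at 26 mm. Lifting 210 mm, which clears the top of blue, then going to (664,23).

Request:
{"method": "carry_out", "body": {
  "targets": [
    {"delta_pos":[0,0,0.2],"rotation":[0,0,0]},
    {"delta_pos":[0,0,0.6],"rotation":[0,0,0]},
    {"delta_pos":[0,0,1.2],"rotation":[0,0,0]},
    {"delta_pos":[0,0,1.9],"rotation":[0,0,0]},
    {"delta_pos":[0,0,2.6],"rotation":[0,0,0]},
    {"delta_pos":[0,0,3.3],"rotation":[0,0,0]},
    {"delta_pos":[0,0,3.9],"rotation":[0,0,0]},
    {"delta_pos":[0,0,4.2],"rotation":[0,0,0]}
  ]
}}

```text
t: 21.15
ee_pos: [445.7, -216.5, 186.0]
ee_rot: [0.598, 0.378, 0.597, -0.378]
wrist_force: [-0.7, 0.7, -1.1]
width: 26.5
```

Request:
{"method": "carry_out", "body": {
  "targets": [
    {"delta_pos":[0.2,0.22,0],"rotation":[0,0,0]},
    {"delta_pos":[0.6,0.66,0],"rotation":[0,0,0]},
    {"delta_pos":[1.1,1.2,0],"rotation":[0,0,0]},
    {"delta_pos":[1.6,1.75,0],"rotation":[0,0,0]},
    {"delta_pos":[2.1,2.3,0],"rotation":[0,0,0]},
    {"delta_pos":[2.5,2.74,0],"rotation":[0,0,0]},
    {"delta_pos":[2.8,3.07,0],"rotation":[0,0,0]},
    {"delta_pos":[2.9,3.18,0],"rotation":[0,0,0]}
  ]
}}

```text
t: 22.15
ee_pos: [590.1, -55.7, 182.5]
ee_rot: [0.597, 0.377, 0.599, -0.378]
wrist_force: [-0.8, 0.4, -2.2]
width: 26.4
```

Request:
{"method": "carry_out", "body": {
  "targets": [
    {"delta_pos":[0.2,0.22,0],"rotation":[0,0,0]},
    {"delta_pos":[0.5,0.55,0],"rotation":[0,0,0]},
    {"delta_pos":[0.9,0.98,0],"rotation":[0,0,0]},
    {"delta_pos":[1.2,1.32,0],"rotation":[0,0,0]},
    {"delta_pos":[1.4,1.54,0],"rotation":[0,0,0]},
    {"delta_pos":[1.47,1.61,0],"rotation":[0,0,0]},
    {"delta_pos":[1.47,1.61,0],"rotation":[0,0,0]},
    {"delta_pos":[1.47,1.61,0],"rotation":[0,0,0]}
  ]
}}

```text
t: 23.15
ee_pos: [663.3, 22.7, 184.0]
ee_rot: [0.597, 0.378, 0.597, -0.378]
wrist_force: [-0.3, -0.6, -1.0]
width: 26.6
```

```bash
python3 - <<'E'
from rig import arm,camera
from h import *
t=camera("top");s=camera("scene");w=camera("wrist")
o=arm.get_obs();print(o["t"],o["ee_pos"],o["width"],o["wrist_force"])
for n,cc in(("s",s),("t",t),("w",w)):
    for ce,st in blobs(cc,"blue",vmin=80): print(n,ce,st,onz(cc,*ce,178).round(1))
cv2.imwrite("pics/z7.png",np.hstack([cv2.resize(w["color"],(400,300)),cv2.resize(s["color"][60:210,320:520],(400,300))]))
E
```

```text
23.3 [663.41512992  22.8444942  184.04055784] 26.13744411717846 [-0.73051498  0.49677697 -0.86241247]
s [382.4 134.3] [372, 129, 22, 11, 193] [596.1  -4.6 178. ]
s [371.5 188.5] [367, 182, 10, 13, 70] [ 637.7 -175.3  178. ]
s [381.7 190.9] [376, 186, 11, 10, 77] [ 653.1 -173.8  178. ]
s [414.  199.5] [405, 189, 18, 22, 286] [ 701.4 -171.7  178. ]
t [ 88.7 139.2] [76, 136, 26, 8, 83] [619.7  90.5 178. ]
t [151.1 154.1] [139, 142, 25, 25, 516] [595.7  -5.1 178. ]
t [ 95.2 147.7] [85, 145, 18, 6, 70] [606.6  80.3 178. ]
t [ 71.2 164.4] [53, 152, 33, 28, 621] [581.8 116.8 178. ]
t [ 93.7 190. ] [61, 181, 72, 20, 586] [542.6  81.5 178. ]
w [126.4 137.7] [12, 97, 231, 80, 5625] [681.7 130.2 178. ]
w [ 86.6 177.1] [21, 130, 122, 84, 3807] [648.6 145.  178. ]
w [172.7 197.6] [142, 172, 61, 52, 1619] [659.1  92.9 178. ]
w [ 59.5 199.5] [22, 187, 93, 29, 350] [627.5 156.5 178. ]
w [273.8 333.3] [247, 313, 55, 40, 1696] [596.   -6.6 178. ]
```

View pics/z7.png

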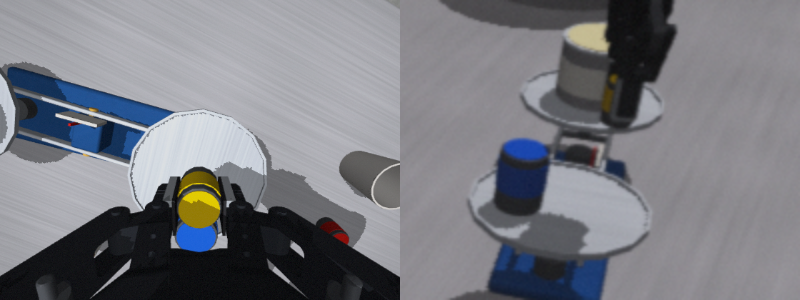

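Yellow is held upright over the pan, and blue is still upright at (596,-5). Its base is at 209.5, so lowering 86.5 mm brings it to about 1 mm above the floor.

Request:
{"method": "carry_out", "body": {
  "targets": [
    {"delta_pos":[0,0,-0.2],"rotation":[0,0,0]},
    {"delta_pos":[0,0,-0.5],"rotation":[0,0,0]},
    {"delta_pos":[0,0,-0.9],"rotation":[0,0,0]},
    {"delta_pos":[0,0,-1.25],"rotation":[0,0,0]},
    {"delta_pos":[0,0,-1.5],"rotation":[0,0,0]},
    {"delta_pos":[0,0,-1.65],"rotation":[0,0,0]},
    {"delta_pos":[0,0,-1.72],"rotation":[0,0,0]},
    {"delta_pos":[0,0,-1.73],"rotation":[0,0,0]}
  ]
}}

```text
t: 24.3
ee_pos: [663.9, 23.4, 97.7]
ee_rot: [0.598, 0.378, 0.597, -0.378]
wrist_force: [0.7, -0.0, -0.6]
width: 26.0
```

Request:
{"method": "carry_out", "body": {
  "targets": [
    {"delta_pos":[0,0,-0.01],"rotation":[0,0,0]},
    {"delta_pos":[0,0,-0.02],"rotation":[0,0,0]},
    {"delta_pos":[0,0,-0.02],"rotation":[0,0,0]},
    {"delta_pos":[0,0,-0.02],"rotation":[0,0,0]},
    {"delta_pos":[0,0,-0.02],"rotation":[0,0,0]},
    {"delta_pos":[0,0,-0.02],"rotation":[0,0,0]},
    {"delta_pos":[0,0,-0.02],"rotation":[0,0,0]},
    {"delta_pos":[0,0,-0.02],"rotation":[0,0,0]}
  ]
}}

```text
t: 25.3
ee_pos: [663.7, 23.4, 96.4]
ee_rot: [0.598, 0.378, 0.598, -0.378]
wrist_force: [-0.2, 0.3, -0.6]
width: 26.5
```

I'll ease down with the pan to near its level height while still holding, so that release involves no drop.

Request:
{"method": "carry_out", "body": {
  "targets": [
    {"delta_pos":[0,0,-0.04],"rotation":[0,0,0]},
    {"delta_pos":[0,0,-0.08],"rotation":[0,0,0]},
    {"delta_pos":[0,0,-0.12],"rotation":[0,0,0]},
    {"delta_pos":[0,0,-0.16],"rotation":[0,0,0]},
    {"delta_pos":[0,0,-0.2],"rotation":[0,0,0]},
    {"delta_pos":[0,0,-0.24],"rotation":[0,0,0]},
    {"delta_pos":[0,0,-0.28],"rotation":[0,0,0]},
    {"delta_pos":[0,0,-0.3],"rotation":[0,0,0]}
  ]
}}

```text
t: 26.3
ee_pos: [663.5, 23.4, 81.2]
ee_rot: [0.598, 0.378, 0.598, -0.378]
wrist_force: [0.4, 0.1, 0.4]
width: 26.0
```

Request:
{"method": "carry_out", "body": {
  "targets": [
    {"delta_pos":[0,0,0],"rotation":[0,0,0]},
    {"delta_pos":[0,0,0],"rotation":[0,0,0]},
    {"delta_pos":[0,0,0],"rotation":[0,0,0]},
    {"delta_pos":[0,0,0],"rotation":[0,0,0]},
    {"delta_pos":[0,0,0],"rotation":[0,0,0]},
    {"delta_pos":[0,0,0],"rotation":[0,0,0]},
    {"delta_pos":[0,0,0],"rotation":[0,0,0]},
    {"delta_pos":[0,0,0],"rotation":[0,0,0]}
  ]
}}

```text
t: 27.3
ee_pos: [663.6, 23.4, 81.4]
ee_rot: [0.598, 0.378, 0.598, -0.378]
wrist_force: [0.1, -0.5, 0.5]
width: 26.5
```

```bash
python3 - <<'E'
from rig import arm,camera
from h import *
s=camera("scene");t=camera("top")
o=arm.get_obs();print(o["t"],o["ee_pos"],o["width"],o["wrist_force"])
for n,cc in(("s",s),("t",t)):
    for ce,st in blobs(cc,"blue",vmin=80): print(n,ce,st,onz(cc,*ce,178).round(1))
print([proj(s,[596.5,-5,56+z]) for z in (122,104,86)])
E
```

```text
27.4 [663.59239214  23.38340087  81.39398962] 26.568045868831707 [-0.61145401  0.15772104  0.74977124]
s [381.4 141.8] [370, 137, 23, 11, 204] [603.5 -31.4 178. ]
s [403.9 145.6] [395, 143, 19, 7, 75] [641.4 -24.9 178. ]
s [415.  202.4] [406, 197, 16, 14, 136] [ 704.7 -178.   178. ]
t [ 97.1 137.9] [88, 135, 19, 7, 69] [621.5  77.7 178. ]
t [ 97.9 147.7] [87, 145, 20, 6, 78] [606.6  76.2 178. ]
t [154.1 155.9] [142, 144, 25, 25, 502] [592.9  -9.7 178. ]
t [104.3 188.2] [78, 179, 56, 19, 441] [545.1  65.4 178. ]
[array([383., 134.]), array([381., 143.]), array([380., 152.])]
```

The pan followed down to about 106 mm (blue top at row 142 against 143 for level), and the wrist carries almost nothing. Releasing and rising.

Request:
{"method": "carry_out", "body": {
  "targets": [
    {"delta_pos":[0,0,0],"rotation":[0,0,0]},
    {"delta_pos":[0,0,0],"rotation":[0,0,0]},
    {"delta_pos":[0,0,0],"rotation":[0,0,0]},
    {"delta_pos":[0,0,0],"rotation":[0,0,0]},
    {"delta_pos":[0,0,0],"rotation":[0,0,0]},
    {"delta_pos":[0,0,0],"rotation":[0,0,0]},
    {"delta_pos":[0,0,0],"rotation":[0,0,0]},
    {"delta_pos":[0,0,0.04],"rotation":[0,0,0]}
  ],
  "grip": 50
}}

```text
t: 28.4
ee_pos: [663.4, 23.4, 83.2]
ee_rot: [0.597, 0.378, 0.598, -0.378]
wrist_force: [0.6, -0.5, 0.6]
width: 50.1
```

Request:
{"method": "carry_out", "body": {
  "targets": [
    {"delta_pos":[0,0,0.1],"rotation":[0,0,0]},
    {"delta_pos":[0,0,0.3],"rotation":[0,0,0]},
    {"delta_pos":[0,0,0.6],"rotation":[0,0,0]},
    {"delta_pos":[0,0,1.0],"rotation":[0,0,0]},
    {"delta_pos":[0,0,1.5],"rotation":[0,0,0]},
    {"delta_pos":[0,0,2.0],"rotation":[0,0,0]},
    {"delta_pos":[0,0,2.4],"rotation":[0,0,0]},
    {"delta_pos":[0,0,2.5],"rotation":[0,0,0]}
  ]
}}

```text
t: 29.4
ee_pos: [664.8, 23.3, 211.3]
ee_rot: [0.599, 0.379, 0.596, -0.377]
wrist_force: [0.2, -0.2, 0.7]
width: 50.1
```

Request:
{"method": "carry_out", "body": {
  "targets": [
    {"delta_pos":[0,0,0.2],"rotation":[0,0,0]},
    {"delta_pos":[-0.2,-0.2,0.4],"rotation":[0,0,0]},
    {"delta_pos":[-0.7,-0.7,0.5],"rotation":[0,0,0]},
    {"delta_pos":[-1.3,-1.4,0.5],"rotation":[0,0,0]},
    {"delta_pos":[-1.9,-2.1,0.5],"rotation":[0,0,0]},
    {"delta_pos":[-2.4,-2.8,0.5],"rotation":[0,0,0]},
    {"delta_pos":[-2.8,-3.2,0.5],"rotation":[0,0,0]},
    {"delta_pos":[-3.0,-3.4,0.5],"rotation":[0,0,0]}
  ]
}}

```text
t: 30.4
ee_pos: [512.1, -147.9, 233.4]
ee_rot: [0.597, 0.378, 0.597, -0.379]
wrist_force: [0.6, -0.4, 0.3]
width: 49.9
```

Request:
{"method": "carry_out", "body": {
  "targets": [
    {"delta_pos":[0,0,0],"rotation":[0,0,0]},
    {"delta_pos":[0,0,0],"rotation":[0,0,0]},
    {"delta_pos":[0,0,0],"rotation":[0,0,0]},
    {"delta_pos":[0,0,0],"rotation":[0,0,0]},
    {"delta_pos":[0,0,0],"rotation":[0,0,0]},
    {"delta_pos":[0,0,0],"rotation":[0,0,0]},
    {"delta_pos":[0,0,0],"rotation":[0,0,0]},
    {"delta_pos":[0,0,0],"rotation":[0,0,0]}
  ]
}}

```text
t: 31.4
ee_pos: [513.6, -146.7, 233.4]
ee_rot: [0.598, 0.378, 0.598, -0.378]
wrist_force: [-0.6, 0.4, -0.3]
width: 50.1
```

```bash
python3 - <<'E'
from rig import arm,camera
from h import *
s=camera("scene");t=camera("top")
o=arm.get_obs();print(o["t"],o["ee_pos"],o["width"],o["wrist_force"])
for k,z in(("blue",160),("yellow",142),("red",46)):
  for n,cc in(("s",s),("t",t)):
    for ce,st in blobs(cc,k,vmin=80): print(k,n,ce,st,onz(cc,*ce,z).round(1))
cv2.imwrite("pics/z8.png",np.hstack([cv2.resize(s["color"][70:220,320:520],(400,300)),cv2.resize(t["color"][70:220,80:280],(400,300))]))
E
```

```text
31.5 [ 513.59108034 -146.66150815  233.41028563] 49.89690799795659 [ 0.41229395 -0.09053207  0.38174778]
blue s [381.2 142.6] [370, 137, 23, 12, 209] [595.6  -2.1 160. ]
blue s [404.1 146. ] [395, 143, 19, 7, 91] [635.2   6.5 160. ]
blue s [415.5 202.7] [408, 197, 14, 14, 120] [ 701.3 -152.4  160. ]
yellow s [31.4 92.5] [0, 75, 70, 36, 384] [-149.3 -137.5  142. ]
yellow s [420.6 153.8] [414, 150, 14, 8, 87] [662.8  26.3 142. ]
red s [316.5 283.3] [307, 276, 21, 15, 238] [ 600.6 -271.8   46. ]
red t [323.9 163.2] [314, 154, 20, 21, 287] [ 599.1 -271.2   46. ]
```

The picture limit is reached, so the last check is numeric: settle another second, re-measure and hand in.

Request:
{"method": "carry_out", "body": {
  "targets": [
    {"delta_pos":[0,0,0],"rotation":[0,0,0]},
    {"delta_pos":[0,0,0],"rotation":[0,0,0]},
    {"delta_pos":[0,0,0],"rotation":[0,0,0]},
    {"delta_pos":[0,0,0],"rotation":[0,0,0]},
    {"delta_pos":[0,0,0],"rotation":[0,0,0]},
    {"delta_pos":[0,0,0],"rotation":[0,0,0]},
    {"delta_pos":[0,0,0],"rotation":[0,0,0]},
    {"delta_pos":[0,0,0],"rotation":[0,0,0]}
  ]
}}

```text
t: 32.5
ee_pos: [513.6, -146.6, 233.4]
ee_rot: [0.598, 0.378, 0.598, -0.378]
wrist_force: [-0.6, 0.3, -0.7]
width: 50.2
```

```bash
python3 - <<'E'
from rig import arm,camera
from h import *
s=camera("scene");ok=0
for k,p,h in(("blue",(596.5,-5),56),("yellow",(663.5,23.4),38)):
    zs=np.arange(86,123);P=np.array([proj(s,[*p,h+z]) for z in (86,122)])
    for ce,st in blobs(s,k,vmin=80):
        if abs(ce[0]-P[:,0].mean())<8 and 125<ce[1]<175:
            z=np.interp(-ce[1],-P[:,1],[86,122]);print(k,ce,st,"pan z",round(z,1));ok+=97.5<z<110.5
print(ok)
if ok==2: arm.sign_off();print("signed off")
E
```

```text
blue [381.2 142.6] [370, 137, 23, 12, 209] pan z 104.8
yellow [420.6 153.8] [414, 150, 14, 8, 87] pan z 105.5
2
the job is handed in; nothing more can be done
signed off
```

I set the 500 g (blue) and 100 g (yellow) weights on the empty pan and handed the job in at about 32.6 s; no verdict is reported. The tin balances them, so it weighs about 600 g.

- **Final checks:** the pan measures 104.8 and 105.5 mm from the two weights (level is 104). Neither weight moved in the image over the last second. Both stand about 35 mm either side of the pan centre. The gripper is open and about 200 mm away. The 200 g weight is within about 1 mm of its start.
- **First grasp failed:** the real fingertips sit about 35 mm above the reported TCP. On that try they closed on top of the blue weight and tilted it briefly, with 17 N upward on the wrist. It settled back upright, and I corrected the offset for everything after.
- **Not confirmed by picture:** my last image came after the 12-picture limit. The final uprightness is therefore judged only from the shape and position of the coloured tops in the scene camera. In that last check the top camera found only the red weight, because the arm blocked its view of the pan.

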